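# Set the dose dial and open the safety-capped cleaner jug

## Task

Get the shop's cleaner doser ready for filling: first turn the dial on top of the grey dosing unit so that its pointer stands at the long broad index bar, and let go of it there. Then press the safety cap of the jug down, keep it pressed while you twist it anticlockwise until it comes free, lift it clear of the neck, and finish while still holding the cap still and level, a few centimetres above the mouth of the jug. Leave everything else on the counter where it stands.

Things in the scene. Friction and masses are not known exactly. Their poses are not given: they have to be found in the camera images.
- doser: Grey dosing unit, a fixed box 160 mm (x) by 150 mm (y) by 100 mm high, with a dial in the middle of its top. Origin: centre of its underside; z up. At yaw 0 its front, with two hose stubs, faces the robot (its own -x).
- dial (a joint): Angle of the dose dial (rad), turning about the unit's vertical centre line, clockwise from above as it grows, 0 to 2.6. At 0 the pointer aims along the unit's own -x; at 1.571 it aims along the unit's own +y, straight at the index bar, which is the wanted setting. It is turned by about 0.08 N m and stays where it is left.
- dial_grip (a point): Point to grip on the dial, on its axis 37 mm above the unit's top. The dial is a 14 mm thick, 42 mm long black upright bar on a 44 mm disc; see pointer for the direction of the bar. The disc's top is 14 mm above the unit's top and the bar's top 44 mm.
- pointer (a point): Outer end of the white pointer line (6 mm wide, on one half of the top of the dial's bar and down that end; a white nose goes on below it to 33 mm from the axis), 22 mm from the axis and 44 mm above the unit's top; the bar lies along the line from the dial's axis to this point.
- index (a point): Middle of the index mark on the unit's top: the one long broad black bar (16 mm by 7 mm) on the aluminium scale, 46 mm from the dial's axis; the other scale marks are thin.
- jug: White round cleaner jug, 120 mm wide, fixed in a square steel cradle (136 mm, 30 mm high) that is bolted to the counter, so it neither turns nor lifts. Its shoulder ends 186 mm above the counter, with the 39 mm wide neck above; a bar handle on its own +x side reaches 93 mm from the axis and up to 167 mm high. Origin: centre of its underside on the counter, z up along the axis of neck and cap.
- mouth (a point): Centre of the neck's rim, on the jug's axis, 225 mm above the counter. Three lugs in the cap sit in notches on the neck: once pressed down over 4 mm and kept down, the cap turns anticlockwise (from above). From 50 to 80 degrees of turn (67 is best) it is free to lift straight up; it stops at 85. Unpressed it turns only about 4 degrees.
- seal (a joint): How far the cap presses the sprung sealing disc in the jug's mouth down (m): about 0 with the cap locked on, -0.0015 when free, 0.009 at the hard stop. Pressing the cap 6 to 7 mm is good. The spring gives 2.5 N at 0 and 1 N more per mm, so 9 N at 6.5 mm.
- cap: Grey round ribbed safety cap, 48 mm in diameter, 34 mm high, 40 g, locked on the jug at the start, its x axis then along the jug's. Origin: centre of its lower rim; z up through its closed top. At the start the rim is 204 mm and the top 238 mm above the counter; the jug's shoulder begins 18 mm below the rim. With the rim 40 mm above where it started it is clear of neck and disc.
- wine: Bystander: green glass wine bottle, 72 mm wide, 250 mm high, standing. Origin: centre of its underside.
- carton: Bystander: small cardboard carton, 70 by 90 by 80 mm high. Origin: centre of its underside.
- tape: Bystander: roll of brown tape lying flat, 90 mm wide, 45 mm high. Origin: centre of its underside.
There are look-alikes about, which are no part of the job. There is more than one size of the cap; the job needs the middle-sized.

How it is judged:
By the outcome, as a careful person would: the job done as asked, in the order asked, and still so for the second after the job is handed in, while the arm keeps its last pose, push and grip.
It also fails if it takes over 48 s, if anything falls off the work surface, if the arm or the gripper's body presses on something with over 40 N, if the wrist force passes 120 N, or if a joint passes its speed limit or range.

## Robot

A 6-joint arm with a two-finger parallel gripper is mounted at the origin on the work surface. World frame = base frame: x ahead of the robot, y to its left, z up, the work surface at z = 0. Lengths are in m, angles in rad, forces in N, time in s.
With the tool pointing down it reaches from about 0.375 to 0.975 m from the base axis. Payload 3.8 kg.
Tool frame: the origin (TCP) lies where the fingers leave the gripper's body, on its centre line; the fingertips stand 73 mm ahead of it and the grasp point (between the pads) lies 54 mm ahead of it; z points along the fingers, y is the line along which they close (so a half turn about z gives the same grasp; the last joint's range is limited). The gripper opens to 85 mm and grips with 20 to 120 N. Pads are 22 mm wide; open, the fingers measure 114 mm over their backs; the gripper's body (76 mm by 85 mm) begins 54 mm behind the grasp point. The pads swing forward as they close: fully open they stand 13 mm farther back than shut.
Start: joints at [1.12, 0.264, 1.604, -0, 1.274, -0.037], TCP at [0.271, 0.618, 0.304] pointing down, gripper open.
Joint ranges: [-2.63, 2.63], [-0.94, 2.18], [0.31, 2.57], [-1.31, 4.45], [0, 2.66], [-2.55, 2.55]. Speed limits (rad/s): [2.57, 2.57, 3.14, 3.14, 3.14, 3.14].

## Interface

Orientations are given as a rotation vector (axis times angle).
In Python, from workcell import read_state, viewer, bot gives the robot as it stands.
- The arm moves only by the tool jog_arm, never from a script. Its argument "increments" is a list that holds one entry, the list of rows, each a list of 7 numbers: the shift along the tool's x, y, z in units of 30 mm (1.0 is 30 mm), then the turn, a rotation vector about the tool's x, y, z in units of 6 degrees (1.0 is 6 degrees), then the opening, from -1 (shut) to 1 (fully open). A call has exactly 5 rows; each row shifts and turns the commanded pose from where the row before left it, along the tool's axes as they then stand; what a row does not reach is not made up. A row lasts 1/12 s, in which the tool goes at most 41.7 mm and 7.16 degrees, less where a joint would pass 70% of its speed; a pose out of reach is approached as far as the arm can. A call is refused whole if a number of a shift passes 1 or a number of a turn 1, either way. A call with a gripper value outside its range is refused whole. The fingers move at their own pace and stop on an object; "force" is the grip in N (left out, the last holds). Time passes only in rows, so rows that do not move let the fingers close, or fill a call up. It gives the time, the measured TCP pose, the force, the opening and the grip force at its end, in the units of the state.
- read_state(): the state, without advancing time (a new reading comes with each control period).
- viewer.read_camera(name): name is "scene" or "top" or "wrist"; returns (picture, depth): 400x640x3 uint8, blue, green, red; 400x640 float32, m along the optical axis (not along the pixel's ray), 0 where there is no reading.
- viewer.camera_params(name): a dict with "fx", "fy", "cx", "cy" (pixels), "R" (3x3) and "t" (3): a world point X has camera coordinates R X + t; the wrist camera has in their place "hand_eye" (4x4, takes a point from camera to tool coordinates, whose origin is the TCP and whose axes are the flange's). Camera axes: x right, y down, z forward; pixel columns grow to the right and rows downward; lengths in m; the calibration is good to about 2 mm. A picture is of the moment at which its call begins: read the wrist's pose just before it. camera_params takes no time and is no camera call.
- bot.finish_job(): hands the job in; it is judged then, once.
The state is a dict: "time": time; "q": joint angles; "joint_vel": joint speeds; "joint_torque": joint torques, N m; "tool_pos": TCP position; "tcp_rot": TCP orientation; "wrist_force": force on the tool from outside, world axes, zero at the start; "torque": the same for the moment, N m; "width": opening from 0.0 (shut) to 1.0 (fully open); "grip_force": force on a finger pad.
Only numpy, scipy, OpenCV 4.12 (cv2) and the standard library are available. Lean on these libraries where they do the work, as an engineer would, in place of code of your own. Each camera call takes 0.05 s, during which the arm holds its last target. There are 200 camera calls.

## Working session

There is one attempt and no reset: what is moved stays moved. The work goes in short steps, Python scripts to look and compute and a tool call to move; the robot and the scene stay as the last step left them, time stands still between calls to the robot, and variables do not carry over. Pictures are saved under pics/ and viewed, at most 10 in all, crops included, and the job is handed in when it is done.

Besides the shell and the picture viewer there is one more tool, called after "Emit:" as name(argument=value, ...) on one line, values as JSON. jog_arm: Moves the arm, as the interface text tells. Its arguments: {"type":"object","properties":{"increments":{"type":"array","items":{"type":"array","items":{"type":"array","items":{"type":"number"}}}},"force":{"type":"number"}},"required":["increments"]}

```bash
mkdir -p pics; cat > h.py <<'E'
import numpy as np, cv2
from workcell import read_state, viewer, bot
from scipy.spatial.transform import Rotation as Ro
def shot(n,f):
    s=read_state(); p,d=viewer.read_camera(n); cv2.imwrite('pics/'+f+'.png',p)
    c=viewer.camera_params(n)
    if n=='wrist':
        T=np.eye(4);T[:3,:3]=Ro.from_rotvec(s['tcp_rot']).as_matrix();T[:3,3]=s['tool_pos'];T=T@np.array(c['hand_eye'])
    else:
        T=np.eye(4);T[:3,:3]=np.array(c['R']).T;T[:3,3]=-T[:3,:3]@np.array(c['t'])
    np.savez('pics/'+f+'.npz',d=d,T=T,k=[c[x] for x in('fx','fy','cx','cy')]); return p
def px(f,u,v,z=None):
    """world point of pixel from depth, or on plane z"""
    a=np.load('pics/'+f+'.npz');fx,fy,cx,cy=a['k'];T=a['T']
    r=np.array([(u-cx)/fx,(v-cy)/fy,1.])
    if z is None:
        w=a['d'][int(v)-1:int(v)+2,int(u)-1:int(u)+2];dd=np.median(w[w>0]) if (w>0).any() else 0
    else: dd=(z-T[2,3])/(T[:3,:3]@r)[2]
    return T[:3,:3]@r*dd+T[:3,3]
E
python3 - <<'E'
from h import *
shot('top','top0');shot('scene','sc0')
s=read_state();print(s)
E
```

```text
{'time': 0.1, 'q': array([ 1.12010687e+00,  2.64676680e-01,  1.60525394e+00, -6.92580095e-06,
        1.27369248e+00, -3.68953818e-02]), 'joint_vel': array([-0.00053205, -0.00290029, -0.00234301, -0.0014674 ,  0.00135059,
        0.00207717]), 'joint_torque': array([-1.69444334e-04, -5.16706109e+01, -3.68590558e+01, -4.81745246e-05,
        6.35189572e-03,  1.01823505e-05]), 'tool_pos': array([0.27118305, 0.6175649 , 0.30267822]), 'tcp_rot': array([-0.64525607, -3.07411784,  0.00309714]), 'wrist_force': array([-0.00443665,  0.48800841,  0.27582813]), 'torque': array([0.00249867, 0.00603002, 0.02278447]), 'grip_force': 0.0, 'width': 0.9975355006941194}
```

View pics/top0.png

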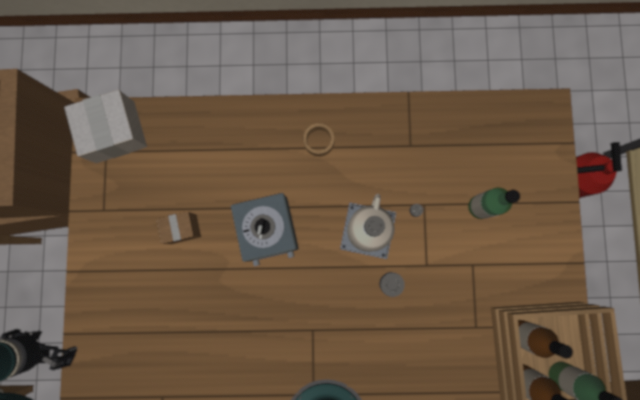

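View pics/sc0.png

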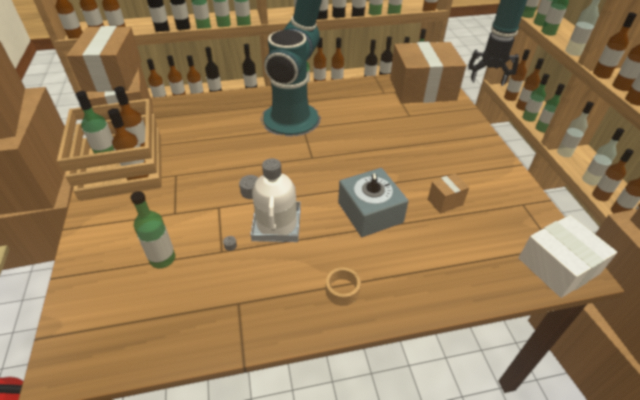

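The jug at top (374,228) carries the middle-sized cap. The loose caps are look-alikes: a large one at (391,285) and a small one at (416,210). The doser is at (264,228). I'll confirm both in an enlarged crop.

```bash
python3 - <<'E'
from h import *
p=cv2.imread('pics/top0.png')
a=cv2.resize(p[185:270,225:305],None,fx=5,fy=5,interpolation=cv2.INTER_CUBIC)
b=cv2.resize(p[185:305,335:430],None,fx=4,fy=4,interpolation=cv2.INTER_CUBIC)
o=np.zeros((480,780,3),np.uint8);o[:425,:400]=a;o[:480,400:780]=b;cv2.imwrite('pics/crop0.png',o)
for n,u,v in [('dial',264,228),('top a',250,203),('cap',374,228),('big',391,285),('small',416,210),('carton',180,227),('wine',495,200),('base',325,390)]: print(n,px('top0',u,v).round(4))
for n,u,v in [('cap',272,166),('dial',374,181)]: print('sc',n,px('sc0',u,v).round(4))
E
```

```text
dial [0.534  0.1528 0.1239]
top a [0.6039 0.1943 0.1009]
cap [ 0.5223 -0.1271  0.2397]
big [ 0.3747 -0.1874  0.046 ]
small [ 0.5839 -0.2684  0.026 ]
carton [0.5435 0.391  0.0789]
wine [ 0.591  -0.4394  0.1807]
base [0.0884 0.0006 0.0124]
sc cap [ 0.5398 -0.1247  0.238 ]
sc dial [0.552  0.1586 0.1435]
```

View pics/crop0.png

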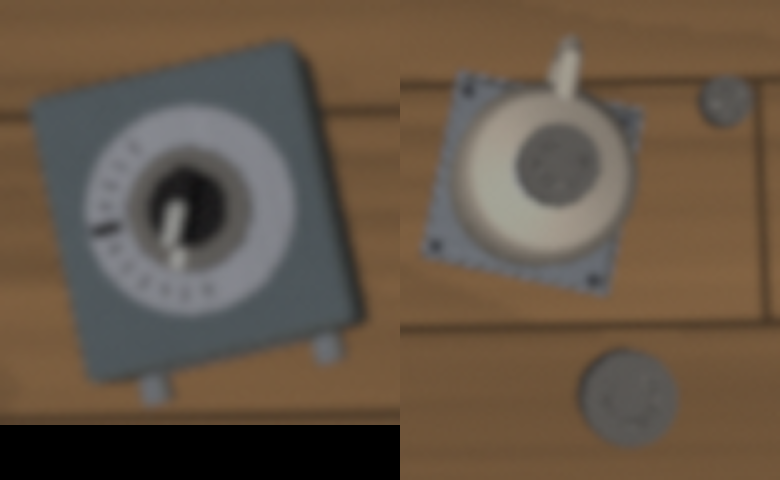

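Crop shows: dial axis about crop (188,208), pointer nose at (176,262), the broad index bar at (105,230); only one broad mark. The cap on the jug, (557,165) in the crop, lies between the small one (725,100) and the large one (628,397), so it is the middle size. Next I compute the geometry.

```bash
python3 - <<'E'
from h import *
P=lambda u,v,z:px('top0',225+(u+.5)/5-.5,185+(v+.5)/5-.5,z)
C=[P(*c,.1)for c in[(33,103),(293,40),(362,322),(95,380)]]
print('corners',np.round(C,4).tolist(),np.mean(C,0).round(4))
i=P(105,230,.1);n=P(176,262,.12);s=P(190,210,.1);print('idx',i,'nose',n,'scale c',s, 'disc',P(190,209,.114))
c=np.mean(C,0)
for a in(i,n):print(np.degrees(np.arctan2(a[1]-c[1],a[0]-c[0])))
Q=lambda u,v,z:px('top0',335+(u-400+.5)/4-.5,185+(v+.5)/4-.5,z)
print('cap',Q(557,165,.238),'cradle',np.mean([Q(*t,.03)for t in[(457,73),(643,108),(606,297),(420,255)]],0))
t=np.array([c[0],c[1]]);st=read_state();R=Ro.from_rotvec(st['tcp_rot']).as_matrix()
print('tool delta /30mm',R.T@(np.r_[t,.30]-st['tool_pos'])/.03)
print(np.array(viewer.camera_params('wrist')['hand_eye']).round(3))
E
```

```text
corners [[0.5989, 0.2456, 0.1], [0.6308, 0.1041, 0.1], [0.4776, 0.0679, 0.1], [0.4491, 0.2112, 0.1]] [0.5391 0.1572 0.1   ]
idx [0.52927734 0.20612492 0.1       ] nose [0.51057101 0.16454225 0.12      ] scale c [0.53926565 0.16021139 0.1       ] disc [0.53890463 0.15804286 0.114     ]
101.3466013211815
165.50585162272313
cap [ 0.52751424 -0.12706926  0.238     ] cradle [ 0.52798683 -0.12769324  0.03      ]
tool delta /30mm [-14.34752945 -10.46032786   0.10952186]
[[-0.    -0.952 -0.306  0.078]
 [ 1.    -0.     0.001 -0.001]
 [-0.001 -0.306  0.952 -0.07 ]
 [ 0.     0.     0.     1.   ]]
```

Emit:
jog_arm(increments=[[[-0.96,-0.7,0,0,0,0,1],[-0.96,-0.7,0,0,0,0,1],[-0.96,-0.7,0,0,0,0,1],[-0.96,-0.7,0,0,0,0,1],[-0.96,-0.7,0,0,0,0,1]]])

```text
time: 0.52
tool_pos: [0.3613, 0.4624, 0.3032]
tcp_rot: [-0.644, -3.074, 0.002]
wrist_force: [0.8, 0.6, 0.7]
width: 1.004
grip_force: 0.0
```

Emit:
jog_arm(increments=[[[-0.96,-0.7,0,0,0,0,1],[-0.96,-0.7,0,0,0,0,1],[-0.96,-0.7,0,0,0,0,1],[-0.96,-0.7,0,0,0,0,1],[-0.96,-0.7,0,0,0,0,1]]])

```text
time: 0.93
tool_pos: [0.4509, 0.3082, 0.3034]
tcp_rot: [-0.645, -3.074, 0.001]
wrist_force: [0.7, -0.6, 0.7]
width: 1.002
grip_force: 0.0
```

Emit:
jog_arm(increments=[[[-0.96,-0.7,0,0,0,0,1],[-0.96,-0.7,0,0,0,0,1],[-0.96,-0.7,0,0,0,0,1],[-0.96,-0.7,0,0,0,0,1],[-0.9,-0.66,0,0,0,0,1]]])

```text
time: 1.35
tool_pos: [0.5395, 0.1558, 0.3035]
tcp_rot: [-0.646, -3.074, 0.001]
wrist_force: [-0.2, 0.4, -0.6]
width: 1.0
grip_force: 0.0
```

Emit:
jog_arm(increments=[[[0,0,0,0,0,-0.8,1],[0,0,0,0,0,-0.7,1],[0,0,0,0,0,0,0],[0,0,0,0,0,0,-0.2],[0,0,0,0,0,0,-0.2]]])

```text
time: 1.77
tool_pos: [0.5388, 0.1579, 0.3035]
tcp_rot: [-0.404, -3.115, 0.0]
wrist_force: [0.4, 0.3, 0.5]
width: 0.605
grip_force: 0.0
```

```bash
python3 - <<'E'
from h import *
p=shot('wrist','w1');s=read_state();print(s['time'],s['tool_pos'],s['tcp_rot'],s['width'])
E
```

```text
1.8167 [0.53881323 0.15808513 0.30368148] [-4.03180521e-01 -3.11523636e+00  2.12713074e-04] 0.511277608282854
```

View pics/w1.png

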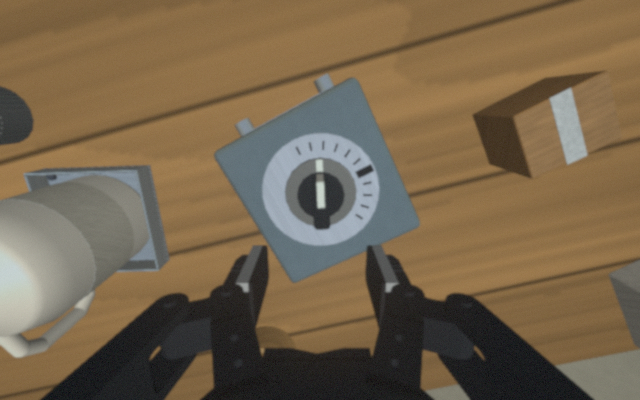

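The wrist view shows the bar vertical at column ~320 (white line (320,172–208), nose (319,163)), the scale ring centred near (321,189) and the index bar at (364,171).

```bash
python3 - <<'E'
from h import *
f='w1'
i=px(f,364.5,171.5,.101);c=px(f,321,189,.101)
n=px(f,319.5,162,.118); b0=px(f,320,182,.144);b1=px(f,321.5,215,.144)
print('idx',i,'scale c',c,'nose',n,'b',b0,b1)
cor=[px(f,*t,.1) for t in[(215,155),(356,78),(420,223),(295,282)]];m=np.mean(cor,0);print('corner c',m)
A=lambda a,b:np.degrees(np.arctan2(*(a-b)[1::-1]))
print('idx',A(i,c),A(i,m),'bar',A(b0,b1),'nose',A(n,c),A(n,m),'yaw+90 edges',A(cor[1],cor[0]),A(cor[2],cor[3]),A(cor[1],cor[2])-90+180,A(cor[0],cor[3])-90+180)
p=cv2.imread('pics/w1.png');cv2.imwrite('pics/w1c.png',cv2.resize(p[120:260,240:400],None,fx=4,fy=4,interpolation=cv2.INTER_CUBIC))
E
```

```text
idx [0.53210506 0.20490886 0.101     ] scale c [0.53817723 0.16116708 0.101     ] nose [0.50950527 0.1670095  0.118     ] b [0.52045873 0.16431203 0.144     ] [0.54803346 0.15840994 0.144     ]
corner c [0.54021882 0.16137029 0.1       ]
idx 97.9032037827829 100.5564387384635 bar 167.9187194211137 nose 168.4826486971232 169.5959985532853 yaw+90 edges 102.55493997690431 103.46100569650224 -77.49508890443866 -77.16001766536493
```

View pics/w1c.png

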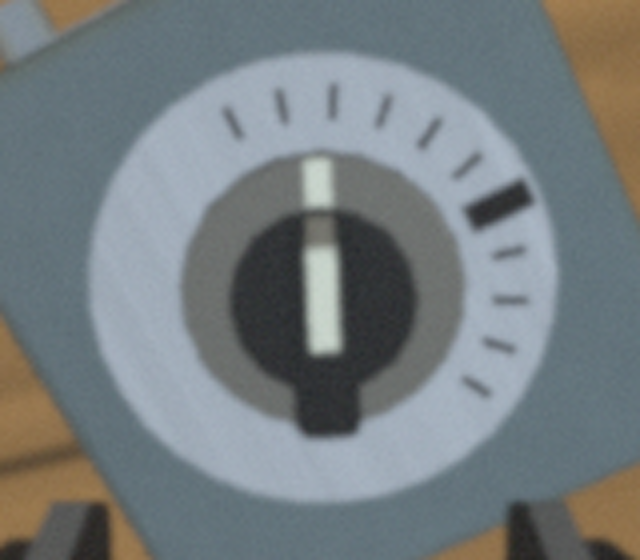

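Emit:
jog_arm(increments=[[[-0.02,0.07,0.8,0,0,-0.3,-0.2],[0,0,0.8,0,0,0,-0.2],[0,0,0.8,0,0,0,-0.2],[0,0,0.8,0,0,0,-0.2],[0,0,0.5,0,0,0,-0.2]]], force=30)

```text
time: 2.23
tool_pos: [0.5387, 0.1599, 0.1902]
tcp_rot: [-0.353, -3.119, 0.002]
wrist_force: [-0.0, -0.3, -1.5]
width: 0.402
grip_force: 0.0
```

Emit:
jog_arm(increments=[[[0,0,0,0,0,0,-0.4],[0,0,0,0,0,0,-0.8],[0,0,0,0,0,0,-1],[0,0,0,0,0,0,-1],[0,0,0,0,0,0,-1]]])

```text
time: 2.65
tool_pos: [0.5395, 0.1608, 0.1923]
tcp_rot: [-0.353, -3.12, -0.003]
wrist_force: [1.4, 4.9, -12.4]
width: 0.154
grip_force: 36.6
```

Emit:
jog_arm(increments=[[[0,0,0,0,0,0,-1],[0,0,0,0,0,0,-1],[0,0,0,0,0,0,-1],[0,0,0,0,0,0,-1],[0,0,0,0,0,0,-1]]])

```text
time: 3.07
tool_pos: [0.5395, 0.1608, 0.1922]
tcp_rot: [-0.353, -3.12, -0.003]
wrist_force: [1.1, 5.0, -12.4]
width: 0.157
grip_force: 36.6
```

Emit:
jog_arm(increments=[[[0,0,0,0,0,0.9,-1],[0,0,0,0,0,0.9,-1],[0,0,0,0,0,0.9,-1],[0,0,0,0,0,0.9,-1],[0,0,0,0,0,0.9,-1]]])

```text
time: 3.48
tool_pos: [0.5398, 0.1615, 0.1922]
tcp_rot: [-1.079, -2.949, -0.005]
wrist_force: [2.5, 8.6, -14.6]
width: 0.153
grip_force: 36.4
```

Emit:
jog_arm(increments=[[[0,0,0,0,0,0.9,-1],[0,0,0,0,0,0.9,-1],[0,0,0,0,0,0.9,-1],[0,0,0,0,0,0.9,-1],[0,0,0,0,0,0.9,-1]]])

```text
time: 3.9
tool_pos: [0.5403, 0.1619, 0.1923]
tcp_rot: [-1.738, -2.615, -0.006]
wrist_force: [4.8, 9.5, -15.5]
width: 0.158
grip_force: 36.1
```

Emit:
jog_arm(increments=[[[0,0,0,0,0,0.9,-1],[0,0,0,0,0,0.9,-1],[0,0,0,0,0,0,-1],[0,0,0,0,0,0,-1],[0,0,0,0,0,0,-1]]])

```text
time: 4.32
tool_pos: [0.5406, 0.1621, 0.1923]
tcp_rot: [-1.971, -2.444, -0.007]
wrist_force: [6.0, 9.1, -15.3]
width: 0.156
grip_force: 35.9
```

```bash
python3 - <<'E'
from h import *
s=read_state();print(s)
p=shot('wrist','w2');cv2.imwrite('pics/w2c.png',cv2.resize(p[100:380,180:480],None,fx=2,fy=2,interpolation=cv2.INTER_CUBIC))
E
```

```text
{'time': 4.3167, 'q': array([0.24516443, 0.15109145, 1.95619974, 0.00466371, 1.0315853 ,
       0.02918596]), 'joint_vel': array([-0.00034563, -0.00028536,  0.00100685,  0.00164319, -0.00039906,
        0.00011378]), 'joint_torque': array([ -4.45595473, -49.82541203, -36.54776931,  -2.41409227,
         2.2105924 ,  -0.06063437]), 'tool_pos': array([0.5405814 , 0.16205446, 0.1922671 ]), 'tcp_rot': array([-1.97101837, -2.44435771, -0.00719612]), 'wrist_force': array([  6.02375233,   9.11193353, -15.3351258 ]), 'torque': array([ 1.58746349, -0.65828542, -0.04333177]), 'grip_force': 35.94849944114685, 'width': 0.15584548399889503}
```

View pics/w2c.png

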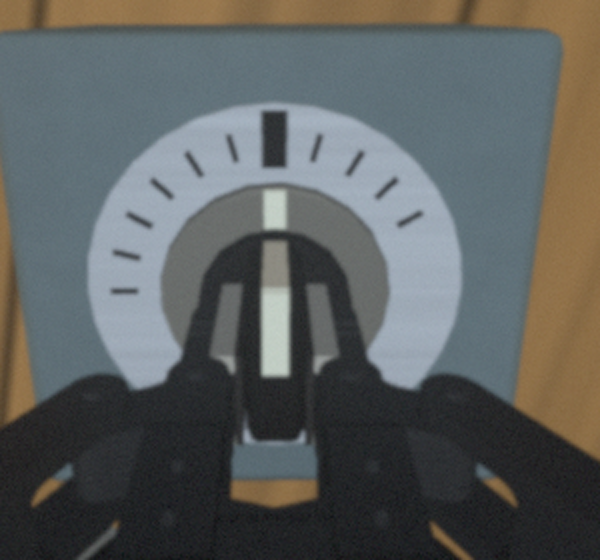

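Pointer and nose (crop x≈275) line up with the broad index bar (x≈274). Release and go to the jug.

Emit:
jog_arm(increments=[[[0,0,0,0,0,0,-0.6],[0,0,0,0,0,0,-0.4],[0,0,0,0,0,0,-0.3],[0,0,0,0,0,0,-0.3],[0,0,-0.5,0,0,0,-0.3]]])

```text
time: 4.78
tool_pos: [0.5388, 0.159, 0.2061]
tcp_rot: [-1.97, -2.444, 0.006]
wrist_force: [-0.6, -0.0, -0.4]
width: 0.351
grip_force: 0.0
```

Emit:
jog_arm(increments=[[[0,0,-1,0,0,0,-0.3],[0,0,-1,0,0,0,-0.3],[0,0,-1,0,0,0,-0.3],[0,0,-1,0,0,0,0],[0,0,-1,0,0,0,0.5]]])

```text
time: 5.2
tool_pos: [0.5402, 0.1593, 0.3604]
tcp_rot: [1.971, 2.445, 0.002]
wrist_force: [1.2, 0.2, 0.4]
width: 0.623
grip_force: 0.0
```

Emit:
jog_arm(increments=[[[-0.93,-0.25,-0.5,0,0,0,1],[-0.93,-0.25,-0.5,0,0,0,1],[-0.93,-0.25,-0.4,0,0,0,1],[-0.93,-0.25,0,0,0,0,1],[-0.93,-0.25,0,0,0,0,1]]])

```text
time: 5.62
tool_pos: [0.5335, 0.0139, 0.4026]
tcp_rot: [1.968, 2.444, 0.004]
wrist_force: [0.5, 0.1, -0.7]
width: 0.996
grip_force: 0.0
```

Emit:
jog_arm(increments=[[[-0.93,-0.25,0,0,0,0,1],[-0.93,-0.25,0,0,0,0,1],[-0.93,-0.25,0,0,0,0,1],[-0.93,-0.25,0,0,0,0,1],[-0.93,-0.25,0,0,0,0,1]]])

```text
time: 6.03
tool_pos: [0.5259, -0.1306, 0.401]
tcp_rot: [1.97, 2.445, 0.001]
wrist_force: [1.4, 0.2, -0.2]
width: 1.002
grip_force: 0.0
```

```bash
python3 - <<'E'
from h import *
p=shot('wrist','w3');q=shot('top','top1')
s=read_state();print(s['time'],s['tool_pos'],s['tcp_rot'],s['wrist_force'],s['width'])
o=np.zeros((400,790,3),np.uint8);o[:,:390]=p[:,125:515];o[:,390:]=cv2.resize(q[190:270,225:305],(400,400),interpolation=cv2.INTER_CUBIC);cv2.imwrite('pics/w3c.png',o)
E
```

```text
6.1333 [ 0.52587136 -0.13277322  0.40075109] [ 1.97521980e+00  2.44003646e+00 -2.05331320e-03] [-0.12114309  0.7450573   1.41531876] 0.9975521682798009
```

View pics/w3c.png

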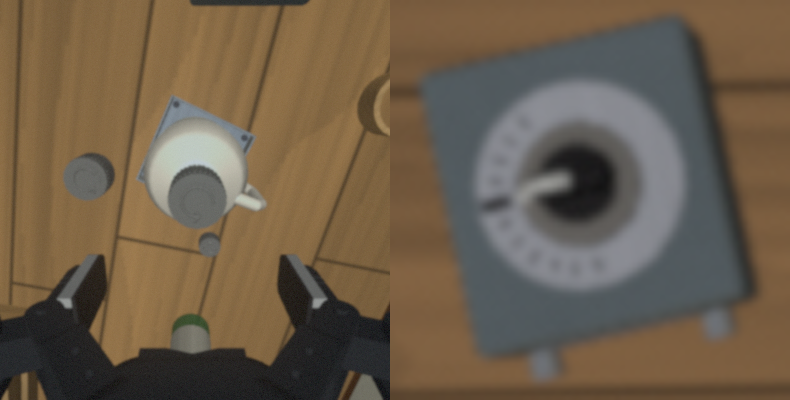

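Left: cap top disc centred near crop (196,201) → wrist pixel (321,201), fingers straddling. Right: dial pointer stands on the index bar after release.

```bash
python3 - <<'E'
from h import *
a=np.load('pics/w3.npz');d=a['d'];fx,fy,cx,cy=a['k'];T=a['T']
v,u=np.mgrid[150:250,270:380];z=d[150:250,270:380]
W=(np.stack([(u-cx)/fx*z,(v-cy)/fy*z,z],-1)@T[:3,:3].T)+T[:3,3]
m=(z>0)&(W[...,2]>.230);P=W[m];print(m.sum(),P.mean(0),np.median(P,0))
(x,y),r=cv2.minEnclosingCircle(P[:,:2].astype(np.float32)*1000);print(x,y,r)
(x,y),r=cv2.minEnclosingCircle(np.c_[u[m],v[m]].astype(np.float32));print(x,y,r,px('w3',x,y,.238))
print(px('w3',321,201,.238))
s=read_state();R=Ro.from_rotvec(s['tcp_rot']).as_matrix()
for c in[(P[:,0].mean(),P[:,1].mean())]:print(R.T@(np.r_[c,.275]-s['tool_pos'])/.03,R[:,1])
E
```

```text
2697 [ 0.52907512 -0.12729341  0.2382048 ] [ 0.52899109 -0.12699249  0.23841858]
529.514892578125 -128.83932495117188 25.09933853149414
321.5 198.94444274902344 29.657920837402344 [ 0.52897533 -0.12702019  0.238     ]
[ 0.52895834 -0.12885096  0.238     ]
[0.16729969 0.14073366 4.19134219] [9.78077063e-01 2.08242846e-01 4.18657847e-04]
```

Emit:
jog_arm(increments=[[[0.17,0.1,0.6,0,0,0,1],[0,0,0.8,0,0,0,1],[0,0,0.8,0,0,0,1],[0,0,0.8,0,0,0,1],[0,0,0.7,0,0,0,1]]], force=80)

```text
time: 6.55
tool_pos: [0.5279, -0.1228, 0.2882]
tcp_rot: [1.971, 2.446, 0.0]
wrist_force: [-0.5, 0.4, -0.5]
width: 0.996
grip_force: 0.0
```

Emit:
jog_arm(increments=[[[0,0,0.5,0,0,0,1],[0,0,0,0,0,0,1],[0,0,0,0,0,0,0.6],[0,0,0,0,0,0,0.3],[0,0,0,0,0,0,0.1]]])

```text
time: 6.97
tool_pos: [0.5292, -0.1234, 0.276]
tcp_rot: [1.969, 2.444, 0.002]
wrist_force: [0.9, 0.2, 0.6]
width: 0.605
grip_force: 0.0
```

Emit:
jog_arm(increments=[[[0,0,0,0,0,0,-0.2],[0,0,0,0,0,0,-1],[0,0,0,0,0,0,-1],[0,0,0,0,0,0,-1],[0,0,0,0,0,0,-1]]])

```text
time: 7.38
tool_pos: [0.5291, -0.1235, 0.2749]
tcp_rot: [1.969, 2.445, 0.002]
wrist_force: [2.5, -0.5, 3.7]
width: 0.547
grip_force: 81.6
```

Emit:
jog_arm(increments=[[[0,0,0,0,0,0,-1],[0,0,0,0,0,0,-1],[0,0,0,0,0,0,-1],[0,0,0,0,0,0,-1],[0,0,0,0,0,0,-1]]])

```text
time: 7.8
tool_pos: [0.5284, -0.1235, 0.2741]
tcp_rot: [1.971, 2.446, 0.0]
wrist_force: [2.2, -0.2, 4.4]
width: 0.551
grip_force: 81.6
```

The grip is about 4 mm off the cap axis in y, so I reopen, recentre and regrip.

Emit:
jog_arm(increments=[[[0,0,0,0,0,0,0.3],[0,0,0,0,0,0,0.3],[-0.13,-0.03,0,0,0,0,0.3],[0,0,0,0,0,0,0.3],[0,0,0,0,0,0,0.3]]])

```text
time: 8.22
tool_pos: [0.5276, -0.1275, 0.2731]
tcp_rot: [-1.97, -2.445, 0.001]
wrist_force: [0.1, -0.1, 0.2]
width: 0.652
grip_force: 0.0
```

Emit:
jog_arm(increments=[[[0,0,0,0,0,0,0.1],[0,0,0,0,0,0,-0.1],[0,0,0,0,0,0,-1],[0,0,0,0,0,0,-1],[0,0,0,0,0,0,-1]]])

```text
time: 8.63
tool_pos: [0.5285, -0.1274, 0.2742]
tcp_rot: [1.97, 2.446, 0.001]
wrist_force: [2.2, 0.7, 1.4]
width: 0.552
grip_force: 81.9
```

Emit:
jog_arm(increments=[[[0,0,0,0,0,0,-1],[0,0,0,0,0,0,-1],[0,0,0,0,0,0,-1],[0,0,0,0,0,0,-1],[0,0,0,0,0,0,-1]]])

```text
time: 9.05
tool_pos: [0.5284, -0.1274, 0.2742]
tcp_rot: [1.97, 2.446, 0.001]
wrist_force: [3.2, -0.1, 1.6]
width: 0.548
grip_force: 81.9
```

Now press about 6.5 mm.

Emit:
jog_arm(increments=[[[0,0,0.08,0,0,0,-1],[0,0,0.08,0,0,0,-1],[0,0,0.07,0,0,0,-1],[0,0,0,0,0,0,-1],[0,0,0,0,0,0,-1]]])

```text
time: 9.47
tool_pos: [0.5284, -0.1273, 0.268]
tcp_rot: [1.97, 2.446, 0.001]
wrist_force: [-0.0, 1.4, 8.2]
width: 0.548
grip_force: 82.6
```

The cap is down 6.2 mm and the force rose 6.6 N, which matches the spring. Twist anticlockwise 67°.

Emit:
jog_arm(increments=[[[0,0,0.01,0,0,-0.5,-1],[0,0,0,0,0,-0.8,-1],[0,0,0,0,0,-0.9,-1],[0,0,0,0,0,-0.9,-1],[0,0,0,0,0,-0.9,-1]]])

```text
time: 9.88
tool_pos: [0.5284, -0.1277, 0.2679]
tcp_rot: [1.412, 2.805, -0.001]
wrist_force: [0.1, 0.7, 8.5]
width: 0.55
grip_force: 82.4
```

Emit:
jog_arm(increments=[[[0,0,0,0,0,-0.9,-1],[0,0,0,0,0,-0.9,-1],[0,0,0,0,0,-0.9,-1],[0,0,0,0,0,-0.9,-1],[0,0,0,0,0,-0.9,-1]]])

```text
time: 10.3
tool_pos: [0.5284, -0.1278, 0.2679]
tcp_rot: [0.718, 3.057, -0.001]
wrist_force: [-0.5, -0.9, 7.7]
width: 0.552
grip_force: 82.4
```

Emit:
jog_arm(increments=[[[0,0,0,0,0,-0.9,-1],[0,0,0,0,0,-0.9,-1],[0,0,0,0,0,-0.8,-1],[0,0,0,0,0,0,-1],[0,0,0,0,0,0,-1]]])

```text
time: 10.72
tool_pos: [0.5284, -0.1277, 0.2679]
tcp_rot: [0.303, 3.126, -0.001]
wrist_force: [-0.0, -0.8, 7.3]
width: 0.549
grip_force: 82.7
```

```bash
python3 - <<'E'
from h import *
s=read_state();R=Ro.from_rotvec(s['tcp_rot']).as_matrix()
print(s['tool_pos'],np.degrees(np.arctan2(R[1,1],R[0,1])),s['wrist_force'],s['torque'],s['width'],s['q'],R[:,2])
E
```

```text
[ 0.52837896 -0.12774668  0.26789513] 78.91091067762366 [-0.01597269 -0.83108957  7.29926587] [-0.00151301 -0.08498171  0.07443167] 0.5494430959492281 [-2.82697503e-01  4.12918570e-02  1.92680059e+00 -7.34386506e-04
  1.17223688e+00 -1.65966860e+00] [ 0.00102447 -0.00100239 -0.99999897]
```

Emit:
jog_arm(increments=[[[0,0,-0.1,0,0,0,-1],[0,0,-0.1,0,0,0,-1],[0,0,-0.1,0,0,0,-1],[0,0,-0.1,0,0,0,-1],[0,0,-0.1,0,0,0,-1]]])

```text
time: 11.13
tool_pos: [0.528, -0.1273, 0.2807]
tcp_rot: [-0.304, -3.126, -0.0]
wrist_force: [4.2, -0.5, -3.0]
width: 0.55
grip_force: 82.3
```

Emit:
jog_arm(increments=[[[0,0,-0.3,0,0,0,-1],[0,0,-0.4,0,0,0,-1],[0,0,-0.4,0,0,0,-1],[0,0,-0.3,0,0,0,-1],[0,0,-0.2,0,0,0,-1]]])

```text
time: 11.55
tool_pos: [0.5281, -0.1273, 0.3312]
tcp_rot: [0.304, 3.126, -0.0]
wrist_force: [-0.0, -0.3, -0.5]
width: 0.547
grip_force: 83.3
```

Emit:
jog_arm(increments=[[[0,0,0,0,0,0,-1],[0,0,0,0,0,0,-1],[0,0,0,0,0,0,-1],[0,0,0,0,0,0,-1],[0,0,0,0,0,0,-1]]])

```text
time: 11.97
tool_pos: [0.5277, -0.1272, 0.3289]
tcp_rot: [-0.304, -3.125, -0.0]
wrist_force: [0.7, 0.1, -0.2]
width: 0.551
grip_force: 83.4
```

```bash
python3 - <<'E'
from h import *
p=shot('wrist','w4');q=shot('scene','sc4')
s=read_state();print(s['time'],s['tool_pos'],s['tcp_rot'],s['wrist_force'],s['width'],s['joint_vel'])
o=np.zeros((400,790,3),np.uint8);o[:,:390]=p[:,125:515];o[:,390:]=cv2.resize(q[100:260,200:360],(400,400),interpolation=cv2.INTER_CUBIC);cv2.imwrite('pics/w4c.png',o)
E
```

```text
12.0667 [ 0.52791426 -0.12727622  0.32910016] [-3.03972100e-01 -3.12581733e+00 -2.86794675e-04] [-0.47047027 -0.66839462 -0.64191091] 0.545944196519469 [ 0.00094497 -0.00171757 -0.00356045 -0.00083132 -0.00116421  0.00015662]
```

View pics/w4c.png

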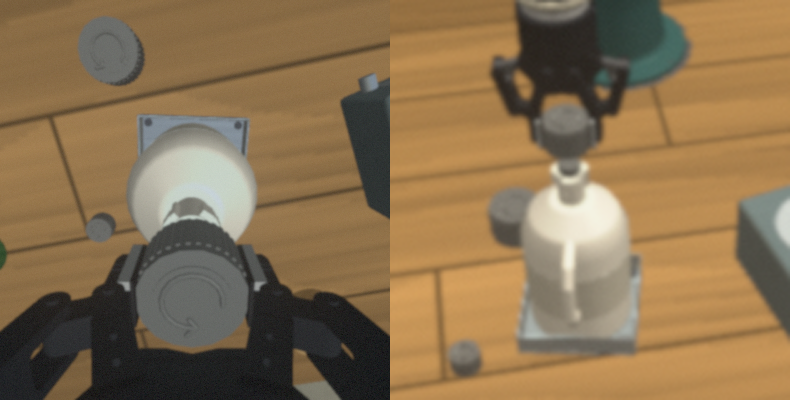

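The wrist view shows the cap held level between the pads (crop (192,290)). The scene view shows the open neck (570,175) with the cap (567,130) clear above it, its rim about 34 mm over the mouth.

```bash
python3 -c "
from workcell import bot
print(bot.finish_job())"
```

```text
the job is handed in; nothing more can be done
None
```

The job is handed in: the dial was turned to the index bar and released, and the cap was pressed, twisted 67° anticlockwise, lifted off, and held still and level about 34 mm above the jug's mouth, at 12.1 s of the 48 s allowed.

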